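# Find the rocking canister lid and press it home

### The arm

A 6-joint arm with a two-finger parallel gripper is mounted at the origin on the work surface. World frame = base frame: x ahead of the robot, y to its left, z up, the work surface at z = 0. Lengths are in m, angles in rad, forces in N, time in s.
With the tool pointing down it reaches from about 0.35 to 0.975 m from the base axis. Payload 4.9 kg.
Tool frame: the origin (TCP) lies midway between the tips of the shut fingers; the grasp point (between the pads) lies 19 mm behind it (manip.hold_point_z is the distance from the TCP to the grasp point, in m); z points along the fingers, y is the line along which they close (so a half turn about z gives the same grasp; the last joint's range is limited). The gripper opens to 85 mm and grips with 20 to 120 N. Pads are 22 mm wide; open, the fingers measure 114 mm over their backs; the gripper's body (76 mm by 85 mm) begins 54 mm behind the grasp point. The pads swing forward as they close: fully open they stand 13 mm farther back than shut.
Start: joints at [1.186, 0.053, 1.613, -0, 1.476, -0.119], TCP at [0.164, 0.603, 0.231] pointing down, gripper open.
Joint ranges: [-3.01, 3.01], [-1.01, 2.22], [0.06, 2.58], [-1.02, 4.17], [0.09, 2.62], [-3.14, 3.14]. Speed limits (rad/s): [2.57, 2.57, 3.14, 3.14, 3.14, 3.14].

### API

Orientations are given as a unit quaternion [w, x, y, z].
In Python, from plant import manip gives the robot as it stands. The module is installed in compiled form; this text tells all that it offers.
- The arm moves only by the shell command python3 -m jog 'ROWS' [OPENING]. ROWS is JSON, one flat list of numbers, 6 for each row, row after row: the shift along the tool's x, y, z in units of 0.1 m (1.0 is 0.1 m), then the turn, a rotation vector about the tool's x, y, z in units of 180 degrees (1.0 is 180 degrees). A call has 1 to 8 rows; each row is the pose to reach, as a shift and turn from the pose commanded when the call began, along the tool's axes at that moment, turning the shorter way round; what a row does not reach only later rows make up. A row lasts 1/8 s, in which the tool goes at most 62.5 mm and 10.7 degrees, less where a joint would pass 70% of its speed; a pose out of reach is approached as far as the arm can. A call with a number of a shift or a turn outside -1 to 1 is refused whole. A call with a gripper value outside its range is refused whole. OPENING is the finger opening in mm, from 0 to 85.4, set as the call begins (- or left out, the last holds). The fingers move at their own pace and stop on an object; the grip force is fixed at half the most. Time passes only in rows, so rows that repeat a pose let the fingers close. It gives the time, the measured TCP pose, the force, the opening and the grip force at its end, in the units of the state.
- manip.state(): the state, without advancing time (a new reading comes with each control period).
- manip.grab_frame(name): name is "scene" or "top" or "wrist"; returns a dict with "img" (480x640x3 uint8, blue, green, red), "z_map" (480x640 float32, m along the optical axis (not along the pixel's ray), 0 where there is no reading), "fx", "fy", "cx", "cy" (pixels), "distortion" ([k1, k2, p1, p2, k3] as OpenCV has them; the pictures are not rectified), "xyz" and "attitude" of the camera in the world; the wrist camera has in their place "T_tool_cam" (4x4, takes a point from camera to tool coordinates, whose origin is the TCP and whose axes are the flange's). Camera axes: x right, y up, looking along -z (the intrinsics and any distortion apply to the point x, -y, -z); pixel columns grow to the right and rows downward; lengths in m; the calibration is good to about 2 mm. A picture is of the moment at which its call begins: read the wrist's pose just before it.
- manip.job_done(): hands the job in; it is judged then, once.
The state is a dict: "time": time; "joint_pos": joint angles; "joint_vel": joint speeds; "joint_efforts": joint torques, N m; "tool_pos": TCP position; "tool_rot": TCP orientation; "contact_force": force on the tool from outside, world axes, zero at the start; "ft_torque": the same for the moment, N m; "gripper_width": opening from 0.0 (shut) to 1.0 (fully open); "grasp_force": force on a finger pad.
Only numpy, scipy, OpenCV 4.12 (cv2) and the standard library are available. Lean on these libraries where they do the work, as an engineer would, in place of code of your own. Each camera call takes 0.05 s, during which the arm holds its last target. There are 200 camera calls.

### The job

One of the four wooden canister lids in the rack is not pushed home. Press down with the fingertips close to one end of each lid's length until you find the one that rocks, then press down on the middle of that lid until it is fully home and level, and finish with the fingertips still pressing firmly down on that lid (the program ends while holding it down). Do not pinch, pull up or lift anything, and leave the things around the rack where they are.

Things in the scene. Friction and masses are not known exactly. Their poses are not given: they have to be found in the camera images.
- place_1 (a point): Centre of the top of the lid at the first of the four places in the dark wooden rack (place_1 at the rack's +y end, place_4 at its -y end, 90 mm apart). As found, the lid's top face lies within 5 mm above or below this point, because the canisters stand unevenly in their cut-outs. The point's x axis runs along the lid's length (112 mm; the lid's ends are at x = +-56 mm), its y axis along the lid's width (74 mm) and along the row, z up.
- place_2 (a point): Centre of the top of the lid at the second of the four places in the dark wooden rack (place_1 at the rack's +y end, place_4 at its -y end, 90 mm apart). As found, the lid's top face lies within 5 mm above or below this point, because the canisters stand unevenly in their cut-outs. The point's x axis runs along the lid's length (112 mm; the lid's ends are at x = +-56 mm), its y axis along the lid's width (74 mm) and along the row, z up.
- place_3 (a point): Centre of the top of the lid at the third of the four places in the dark wooden rack (place_1 at the rack's +y end, place_4 at its -y end, 90 mm apart). As found, the lid's top face lies within 5 mm above or below this point, because the canisters stand unevenly in their cut-outs. The point's x axis runs along the lid's length (112 mm; the lid's ends are at x = +-56 mm), its y axis along the lid's width (74 mm) and along the row, z up.
- place_4 (a point): Centre of the top of the lid at the fourth of the four places in the dark wooden rack (place_1 at the rack's +y end, place_4 at its -y end, 90 mm apart). As found, the lid's top face lies within 5 mm above or below this point, because the canisters stand unevenly in their cut-outs. The point's x axis runs along the lid's length (112 mm; the lid's ends are at x = +-56 mm), its y axis along the lid's width (74 mm) and along the row, z up.
- lid_seat (a joint): How far the one loose lid has been pushed down, in m: 0 as found, 0.006 fully home, negative if pulled up out of its canister. It does not tell which place that lid is at. The lid is stiff in its canister: about 6 N on its middle pushes it down and it stays where it is left. At 0.006 it meets the rim and is rigid. The three other lids are home already and do not move when pressed.
- lid_rock (a joint): Tilt of the one loose lid about its middle line (y axis of its place), rad: 0 level, positive when its +x end is down. Until it is home, about 1.5 N pressed within 15 mm of either end tips that end 6 mm down to the rim, about 0.12 rad; let go, it springs level. A gentle press there does not push it home (well over 10 N, or a press nearer the middle, may). Once home it no longer rocks.
- jar: Glass canister with a glass lid on a steel wire clip, 90 mm across, 139 mm tall, standing loose beyond the rack's +y end; origin at the centre of its underside. To be left alone.
- funnel: Red plastic funnel standing mouth down beyond the rack's -y end, 104 mm across, 110 mm tall, loose; origin at the centre of its underside. To be left alone.
- plate: Yellow melamine plate, 170 mm across, 18 mm high, lying loose behind the rack (+x side); origin at the centre of its underside. To be left alone.
- chopsticks: Pair of wooden chopsticks, 230 mm long, lying on a small ceramic rest, 20 mm high in all, in front of the rack (robot side); origin at mid-length on the surface, x along the sticks. To be left alone.
Things that resemble listed ones, but are neither listed nor needed, are in the scene too. What is shaped like the part that bears lid_seat but blue is not meant.

How it is judged:
By the outcome, as a careful person would: the job done as asked, in the order asked, and still so for the second after the job is handed in, while the arm keeps its last pose, push and grip.
It also fails if it takes over 45 s, if anything falls off the work surface, if the arm or the gripper's body presses on something with over 40 N, if the wrist force passes 120 N, or if a joint passes its speed limit or range.

## Working session

There is one attempt and no reset: what is moved stays moved. The work goes in short steps, Python scripts to look and compute and a shell command to move; the robot and the scene stay as the last step left them, time stands still between calls to the robot, and variables do not carry over. Pictures are saved under pics/ and viewed, at most 10 in all, crops included, and the job is handed in when it is done.

```bash
mkdir -p pics; cat > h.py <<'E'
import numpy as np,cv2
from scipy.spatial.transform import Rotation as R
from plant import manip
def rot(q): return R.from_quat([q[1],q[2],q[3],q[0]]).as_matrix()
def cloud(f):
    v,u=np.mgrid[0:480,0:640].astype(np.float32)
    K=np.array([[f['fx'],0,f['cx']],[0,f['fy'],f['cy']],[0,0,1]])
    p=cv2.undistortPoints(np.stack([u.ravel(),v.ravel()],1)[:,None],K,np.array(f['distortion'],float))[:,0].reshape(480,640,2)
    z=f['z_map']; c=np.stack([p[...,0]*z,-p[...,1]*z,-z],-1)
    return c@rot(f['attitude']).T+np.array(f['xyz'])
E
python3 - <<'E'
from h import *
s=manip.state();print(s)
for n in("scene","top"):
    f=manip.grab_frame(n);cv2.imwrite(f'pics/{n}.png',f['img']);np.savez(f'{n}.npz',P=cloud(f),img=f['img'],z=f['z_map']);print(n,f['xyz'],f['attitude'])
E
```

```text
{'time': 0.0, 'joint_pos': array([ 1.18601709e+00,  5.33413389e-02,  1.61428639e+00, -1.17589125e-05,
        1.47597717e+00, -1.18971521e-01]), 'joint_vel': array([-1.46081584e-03,  1.61709966e-03, -7.63159681e-04, -8.73387522e-04,
       -6.61223408e-04, -8.23906234e-05]), 'joint_efforts': array([-1.75997920e-03, -3.93678439e+01, -3.70177102e+01, -8.49719117e-05,
        7.02552090e-03, -1.70746421e-05]), 'tool_pos': array([0.16393404, 0.60248144, 0.23007717]), 'tool_rot': array([-2.45078603e-04,  1.32512320e-01,  9.91180848e-01, -9.75834495e-04]), 'contact_force': array([-0.02676756,  0.33706092,  0.31213928]), 'ft_torque': array([ 0.05709953,  0.0194391 , -0.01054828]), 'grasp_force': 0.0, 'gripper_width': 0.9981268971953844}
scene [0.77959921 0.56267828 0.78984536] [0.22541557 0.08711911 0.34084035 0.90852955]
top [0.44194226 0.02915872 0.89201807] [-0.6997386  -0.02845563  0.03079451  0.71316749]
```

View pics/top.png

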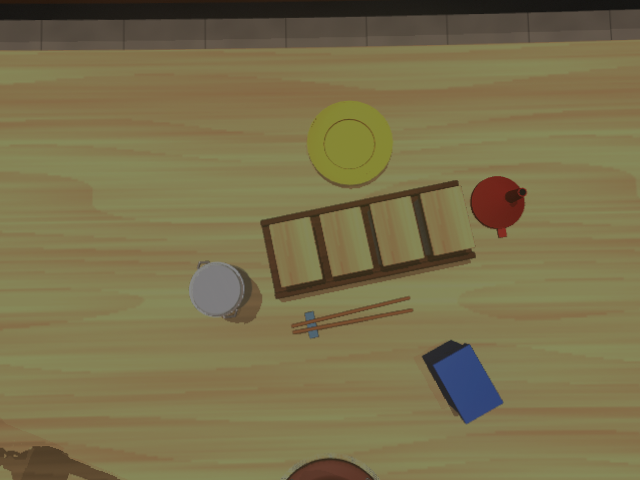

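View pics/scene.png

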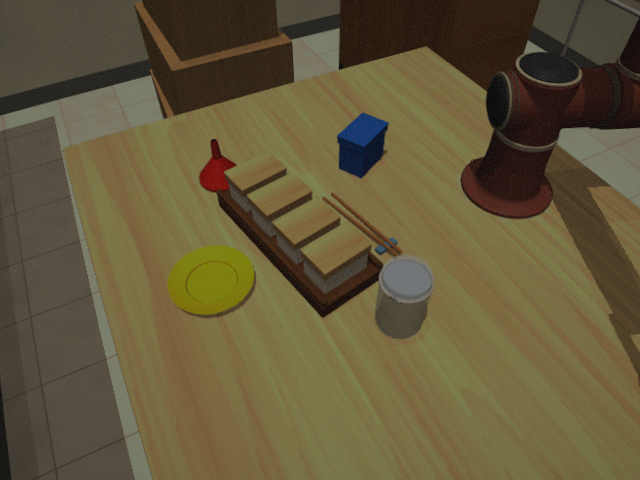

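The top view shows the four lids at about (296,253), (347,242), (397,232) and (447,221), with the jar at (218,289) and the funnel at (498,203). The scene view confirms this, with the blue lookalike set apart. Next I'll measure the lids.

```bash
python3 - <<'E'
from h import *
d=np.load('top.npz');P=d['P'];z=d['z']
C=[(296,253),(347,242),(397,232),(447,221)]
cs=[]
for u,v in C:
    h=np.median(P[v-5:v+6,u-5:u+6,2])
    m=((abs(P[...,2]-h)<.012)&(z>0)).astype(np.uint8)
    m=cv2.morphologyEx(m,cv2.MORPH_OPEN,np.ones((3,3)))
    n,l=cv2.connectedComponents(m,connectivity=4); mm=l==l[v,u]
    mm&=np.hypot(*(P[...,:2]-P[v,u,:2]).transpose(2,0,1))<.075
    q=P[mm]; r=cv2.minAreaRect((q[:,:2]*1000).astype(np.float32))
    A=np.c_[q[:,:2]-q[:,:2].mean(0),np.ones(len(q))]; c=np.linalg.lstsq(A,q[:,2],rcond=None)[0]
    print(r,h,c,q[:,:2].mean(0));cs.append(np.array(r[0])/1000)
cs=np.array(cs);print(np.diff(cs,axis=0),np.linalg.norm(np.diff(cs,axis=0),axis=1))
d=cs[0]-cs[3];print('row yaw of y axis',np.arctan2(d[1],d[0]))
for n,(u,v) in dict(jar=(218,289),fun=(498,203),plate=(349,143),funtip=(521,192),table=(150,150)).items(): print(n,P[v,u])
E
```

```text
((490.8348083496094, 53.777099609375), (111.9908218383789, 73.84440612792969), 10.533981323242188) 0.10504762961555036 [ 0.00056681 -0.00043827  0.10480738] [0.49023379 0.05369079]
((507.3965759277344, -34.50975036621094), (111.9833984375, 74.04298400878906), 10.548775672912598) 0.10355978681530797 [ 0.00080133 -0.00010657  0.10322502] [ 0.50690973 -0.03438581]
((524.1326293945312, -123.751708984375), (112.27749633789062, 76.17921447753906), 10.440855026245117) 0.10619888441054326 [ 0.00128568 -0.00272561  0.10610913] [ 0.52310328 -0.12244529]
((540.3232421875, -212.1991424560547), (111.66911315917969, 74.5132064819336), 10.711187362670898) 0.10655425104811744 [ 0.00269011 -0.00830336  0.10632034] [ 0.53976197 -0.21141515]
[[ 0.01656177 -0.08828685]
 [ 0.01673605 -0.08924196]
 [ 0.01619061 -0.08844743]] [0.08982683 0.0907977  0.0899171 ]
row yaw of y axis 1.7547560700188367
jar [0.42843395 0.18050206 0.13850606]
fun [ 0.57638834 -0.32386658  0.05305295]
plate [ 0.7108195  -0.05437648  0.00453928]
funtip [ 0.58546186 -0.33982419  0.11143245]
table [ 0.70491512  0.34310417 -0.00088754]
```

```bash
python3 -m jog '[-1,-1,0,0,0,-0.143,-1,-1,0,0,0,-0.143,-1,-1,0,0,0,-0.143,-1,-1,0,0,0,-0.143]' 0
cat > t.py <<'E'
import sys
from h import *
# target: place n, lid-x offset (m), z -> shift in tool axes (0.1 m units)
n,ox,z=int(sys.argv[1]),float(sys.argv[2]),float(sys.argv[3])
c=np.array([[.4908,.0538],[.5074,-.0345],[.5239,-.1230],[.5403,-.2122]])[n-1]
a=np.deg2rad(10.55);t=np.r_[c+ox*np.array([np.cos(a),np.sin(a)]),z]
s=manip.state();T=rot(s['tool_rot'])
print('t',s['time'],'shift',(T.T@(t-s['tool_pos'])*10).round(3),'tool x,y',T[:,0].round(3),T[:,2].round(3),'F',s['contact_force'].round(2),'pos',s['tool_pos'].round(4))
E
python3 t.py 1 -0.047 0.12
```

```text
time: 0.6
tool_pos: [0.2348, 0.4793, 0.2309]
tool_rot: [-0.0, -0.09, 0.996, -0.0]
contact_force: [1.1, 0.9, -0.5]
gripper_width: 0.143
grasp_force: 0.0
t 0.6 shift [-1.285 -4.647  1.11 ] tool x,y [-0.984 -0.179  0.   ] [-0. -0. -1.] F [ 1.06  0.9  -0.54] pos [0.2348 0.4793 0.2309]
```

```bash
python3 -m jog '[-0.3,-1,0,0,0,0,-0.3,-1,0,0,0,0]' >/dev/null; python3 -m jog '[-0.3,-1,0,0,0,0,-0.3,-1,0,0,0,0]' >/dev/null; python3 -m jog '[-0.3,-1,0,0,0,0,-0.3,-1,0,0,0,0]'>/dev/null;  python3 -m jog '[-0.3,-1,0,0,0,0,-0.3,-1,0,0,0,0]'>/dev/null; python3 -m jog '[0,-0.5,0.4,0,0,0,0,-0.5,0.4,0,0,0,0,-0.5,0.4,0,0,0]'; python3 t.py 1 -0.047 0.112
```

```text
time: 1.98
tool_pos: [0.4347, 0.0604, 0.1914]
tool_rot: [-0.0, -0.091, 0.996, 0.0]
contact_force: [0.6, 0.0, 1.0]
gripper_width: -0.005
grasp_force: 0.0
t 1.975 shift [-0.069 -0.168  0.794] tool x,y [-0.983 -0.182  0.   ] [-0.     0.001 -1.   ] F [0.6  0.04 0.97] pos [0.4347 0.0604 0.1914]
```

```bash
python3 -m jog '[-0.07,-0.17,0.4,0,0,0,-0.07,-0.17,0.79,0,0,0,-0.07,-0.17,0.79,0,0,0,-0.07,-0.17,0.79,0,0,0]' >/dev/null; python3 t.py 1 -0.047 0.108; for i in 1; do python3 -m jog '[0,0,0.03,0,0,0,0,0,0.03,0,0,0]' | grep -E 'pos|force'; done; python3 -m jog '[0,0,0.015,0,0,0,0,0,0.015,0,0,0]' | grep -E 'pos|force'
```

```text
t 2.475 shift [0.012 0.002 0.065] tool x,y [-0.983 -0.184 -0.003] [ 0.003 -0.    -1.   ] F [ 0.13 -0.97  0.75] pos [0.4458 0.0452 0.1145]
tool_pos: [0.4452, 0.0445, 0.1106]
contact_force: [-0.4, 0.8, 0.5]
grasp_force: 0.0
tool_pos: [0.4444, 0.0442, 0.1078]
contact_force: [0.5, -0.4, 0.3]
grasp_force: 0.0
```

```bash
python3 -m jog '[0,0,0.015,0,0,0,0,0,0.015,0,0,0]' | grep -E 'pos|contact'; python3 -m jog '[0,0,0.01,0,0,0,0,0,0.01,0,0,0]' | grep -E 'pos|contact';python3 -m jog '[0,0,0.01,0,0,0,0,0,0.01,0,0,0]' | grep -E 'pos|contact'
```

```text
tool_pos: [0.4443, 0.0443, 0.1061]
contact_force: [0.4, -0.1, -0.9]
tool_pos: [0.4444, 0.0443, 0.1052]
contact_force: [-0.5, 0.6, 0.1]
tool_pos: [0.4446, 0.0443, 0.1047]
contact_force: [-1.4, -0.7, 3.2]
```

```bash
python3 -m jog '[0,0,0.01,0,0,0,0,0,0.01,0,0,0]' | grep -E 'pos|contact'
```

```text
tool_pos: [0.4446, 0.0443, 0.1047]
contact_force: [-4.9, 1.1, 9.0]
```

Lid 1 is rigid. Moving on to lid 2.

```bash
python3 -m jog '[0,0,-0.2,0,0,0,0,-0.45,-0.2,0,0,0,0,-0.9,-0.2,0,0,0,0,-0.9,-0.08,0,0,0,0,-0.9,-0.06,0,0,0,0,-0.9,-0.06,0,0,0]' >/dev/null; python3 t.py 2 -0.047 0.105; python3 -m jog '[0,0,0.02,0,0,0,0,0,0.02,0,0,0]' | grep -E 'pos|contact'
```

```text
t 4.725 shift [-0.009 -0.     0.036] tool x,y [-0.983 -0.184  0.001] [-0.001  0.001 -1.   ] F [-0.04 -0.07 -0.11] pos [ 0.4603 -0.0433  0.1086]
tool_pos: [0.4609, -0.0437, 0.1073]
contact_force: [0.5, -0.9, 0.1]
```

```bash
python3 -m jog '[0,0,0.025,0,0,0,0,0,0.025,0,0,0]' | grep -E 'pos|contact';python3 -m jog '[0,0,0.01,0,0,0,0,0,0.01,0,0,0]' | grep -E 'pos|contact';python3 -m jog '[0,0,0.01,0,0,0,0,0,0.01,0,0,0]' | grep -E 'pos|contact'
```

```text
tool_pos: [0.4607, -0.0441, 0.1046]
contact_force: [0.7, 0.3, -0.4]
tool_pos: [0.4608, -0.0442, 0.1037]
contact_force: [0.9, 0.2, 0.6]
tool_pos: [0.4609, -0.0442, 0.1027]
contact_force: [0.8, -0.3, 0.6]
```

```bash
python3 -m jog '[0,0,0.01,0,0,0,0,0,0.01,0,0,0]' | grep -E 'pos|contact';python3 -m jog '[0,0,0.01,0,0,0,0,0,0.01,0,0,0]' | grep -E 'pos|contact'
```

```text
tool_pos: [0.4609, -0.0443, 0.1018]
contact_force: [0.3, -0.6, 1.2]
tool_pos: [0.4609, -0.0443, 0.1008]
contact_force: [0.5, -0.6, 0.5]
```

```bash
python3 -m jog '[0,0,0.01,0,0,0,0,0,0.01,0,0,0]' | grep -E 'pos|contact';python3 -m jog '[0,0,0.01,0,0,0,0,0,0.01,0,0,0]' | grep -E 'pos|contact';python3 -m jog '[0,0,0.01,0,0,0,0,0,0.01,0,0,0]' | grep -E 'pos|contact'
python3 - <<'E'
from h import *
f=manip.grab_frame("scene");P=cloud(f);cv2.imwrite('pics/s2.png',cv2.resize(f['img'][130:330,190:450],None,fx=3,fy=3))
a=np.deg2rad(10.55);ex=np.array([np.cos(a),np.sin(a)]);ey=np.array([-ex[1],ex[0]])
C=np.array([[.4908,.0538],[.5074,-.0345],[.5239,-.1230],[.5403,-.2122]])
for c in C:
    q=P[...,:2]-c;x=q@ex;y=q@ey
    print([round(float(np.median(P[(abs(x-k)<.008)&(abs(y)<.025)&(abs(P[...,2]-.103)<.012)][:,2])),4) for k in(-.04,-.02,0,.02,.04)])
E
```

```text
tool_pos: [0.4608, -0.0442, 0.0998]
contact_force: [-1.5, -0.8, 1.3]
tool_pos: [0.4608, -0.0442, 0.0987]
contact_force: [-1.1, -1.5, 1.1]
tool_pos: [0.4609, -0.0443, 0.098]
contact_force: [-2.9, -0.8, 2.8]
[0.1052, 0.1049, 0.1053, 0.1052, 0.1052]
[0.0995, 0.1011, 0.1039, 0.1064, 0.1092]
[0.1054, 0.1053, 0.1054, 0.1052, 0.1051]
[0.1056, 0.1058, 0.1057, 0.1056, 0.1054]
```

View pics/s2.png

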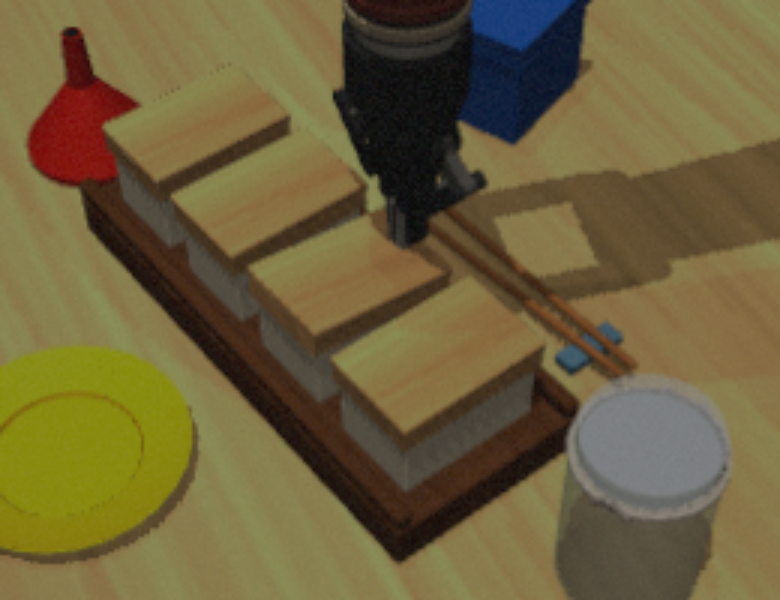

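The picture shows lid 2, at crop (345,270), tilted under the fingertips. The depth slope is about 0.12 rad and the other three lids are level, so this is the loose one. I'll let go and press its middle.

```bash
python3 -m jog '[0,0,-0.2,0,0,0,0,0,-0.2,0,0,0,-0.47,0,-0.2,0,0,0,-0.47,0,-0.2,0,0,0,-0.47,0,-0.09,0,0,0,-0.47,0,-0.08,0,0,0]' >/dev/null; python3 t.py 2 0 0.0973; python3 -m jog '[0,0,0.02,0,0,0,0,0,0.03,0,0,0,0,0,0.03,0,0,0]' | grep -E 'pos|contact'
```

```text
t 7.775 shift [-0.023  0.005  0.066] tool x,y [-0.983 -0.182  0.003] [-0.003  0.001 -1.   ] F [ 0.14 -0.79 -0.16] pos [ 0.5053 -0.0354  0.1039]
tool_pos: [0.5072, -0.0357, 0.1032]
contact_force: [0.1, -0.2, 0.9]
```

```bash
python3 -m jog '[0,0,0.01,0,0,0,0,0,0.02,0,0,0,0,0,0.02,0,0,0]' | grep -E 'pos|contact'; python3 -m jog '[0,0,0.01,0,0,0,0,0,0.02,0,0,0,0,0,0.02,0,0,0]' | grep -E 'pos|contact';python3 -m jog '[0,0,0.01,0,0,0,0,0,0.02,0,0,0,0,0,0.02,0,0,0]' | grep -E 'pos|contact'
```

```text
tool_pos: [0.5073, -0.0357, 0.1015]
contact_force: [-3.5, 0.1, 4.9]
tool_pos: [0.5073, -0.0357, 0.0994]
contact_force: [-2.8, 0.2, 3.6]
tool_pos: [0.5072, -0.0357, 0.0972]
contact_force: [-1.5, 0.7, 5.2]
```

```bash
python3 -m jog '[0,0,0.01,0,0,0,0,0,0.01,0,0,0]' | grep -E 'pos|contact'; python3 -m jog '[0,0,0.01,0,0,0,0,0,0.01,0,0,0]' | grep -E 'pos|contact';python3 -m jog '[0,0,0.01,0,0,0,0,0,0.01,0,0,0]' | grep -E 'pos|contact'
```

```text
tool_pos: [0.5073, -0.0357, 0.0971]
contact_force: [-5.2, -0.4, 8.9]
tool_pos: [0.5073, -0.0358, 0.097]
contact_force: [-8.7, 0.2, 14.5]
tool_pos: [0.5074, -0.0358, 0.0969]
contact_force: [-10.2, 1.5, 19.8]
```

```bash
python3 -m jog '[0,0,0,0,0,0,0,0,0,0,0,0]' | grep -E 'time|contact|pos'; python3 - <<'E'
from h import *
P=cloud(manip.grab_frame("scene"))
a=np.deg2rad(10.55);ex=np.array([np.cos(a),np.sin(a)]);ey=np.array([-ex[1],ex[0]])
q=P[...,:2]-np.array([.5074,-.0345]);x=q@ex;y=q@ey
print([round(float(np.median(P[(abs(x-k)<.006)&(abs(y)<.028)&(abs(P[...,2]-.1)<.012)][:,2])),4) for k in(-.045,-.03,.03,.045)])
E
```

```text
time: 10.28
tool_pos: [0.5074, -0.0358, 0.0969]
contact_force: [-11.2, 1.6, 19.3]
[0.0976, 0.0977, 0.0975, 0.0974]
```

Lid 2 is level and 6 mm lower, with the fingertips holding it at about 19 N.

```bash
python3 -c "from plant import manip;print(manip.job_done())"
```

```text
the job is handed in; nothing more can be done
None
```

The loose lid was at place_2: it rocked when pressed near its end, so I pressed its middle until it was home and level, about 6 mm lower, and handed in the job with the fingertips still pressing down at about 19 N; place_1 was rigid, and I did not press places 3 and 4 because the loose lid was already found.

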